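Free a stuck dosing piston and tip it into the tin

TASK

The dosing piston is stuck in the steel tube of the strip-down stand: take the wooden pusher from its board and push the piston right out of the far end of the tube so that it drops into the cradle, then lay the pusher back on its board. After that press the stand's pedal with the gripper all the way down to its stop, so that the cradle tips the piston into the baking tin, and let the pedal come back up. Leave the other things on the table where they are.

Things in the scene. Friction and masses are not known exactly. Their poses are not given: they have to be found in the camera images.
- stand: fixed grey bench stand; origin on the table, x points towards the tin, y along the tube, z up. Along y, from + to -: tube entry, tube, cradle, pedal. Base plate 120 mm (x) by 310 mm (y, -200 to +110), 12 mm thick. The steel tube is level: 44 mm outside, 34 mm bore, 75 mm long, axis at x 0, 120 mm above the table; a small spring box on it reaches 35 mm above the axis
- tube_in (a point): centre of the tube's open entry mouth (stand x 0, y +95, z 120 mm); the pusher goes in here, moving in the stand's -y direction
- tube_out (a point): centre of the tube's exit mouth (stand x 0, y +20, z 120 mm), where the piston comes out into the cradle
- cradle_mid (a point): middle of the bottom line of the cradle: a steel V trough 60 mm wide, stand y -60 (end plate) to +16, top 123 mm above the table. It is linked to the pedal: as the pedal goes down it tips towards stand +x by 3.4 times the pedal's angle (edge up to 170 mm high) and what lies in it rolls down a fixed chute into the tin; level again as the pedal rises. This point moves with it
- piston: white plastic dosing piston with two black rings, 29 mm diameter, 40 mm long, about 70 g, stuck wholly inside the tube, axis 2.5 mm below the tube's. Origin at its centre, y along its axis. A spring pad in the top of the tube grips it: about 5 to 12 N pushes it along. Once its rear end is just past tube_out it drops 4 mm into the cradle; there is about 35 mm to spare before the end plate
- pusher: loose wooden pusher lying level on the board: a square grip 20 x 20 mm, 70 mm long, then a round 16 mm shaft ending in a round head 20 mm in diameter. About 60 g. Origin at the centre of the square grip (10 mm above the board's top, 30 mm above the table), x along the shaft towards the head; the head's face is 150 mm ahead of the origin, the back end 35 mm behind it.
- pusher_tip (a point): centre of the pusher's head face, 150 mm from the pusher's origin along its x
- board: fixed wooden board 240 mm (its x) by 90 mm (its y), 20 mm thick, lying on the table; origin at the centre of its underside. At the start the pusher lies on it lengthwise, its head towards the board's +x, with the middle of its length near the board's middle.
- tin: fixed dark open baking tin, 180 mm (x) by 240 mm (y), 50 mm deep, 3 mm walls, standing under the end of the chute; origin at the centre of its underside
- pedal (a joint): hinged spring pedal at the stand's -y end: 0 when up, 0.35 rad at its lower stop, grows as it is pressed. Its hinge is along the stand's x at stand y = -85, 58 mm above the table. It springs back when let go; held down at its stop it needs about 12 to 16 N at the pad's middle, starting from about 7 N
- pedal_pad (a point): middle of the pedal's rubber tread (58 mm wide along the stand's x, 64 mm along y), on its top surface; moves with the pedal: 86 mm beyond the hinge towards the stand's -y and 85 mm above the table when up, about 90 mm beyond it and 53 mm above the table at the stop
- rolling_pin: bystander, not to be moved: wooden rolling pin, 52 mm thick and 274 mm long, lying; origin at its middle, underside
- cutter: bystander, not to be moved: steel ring cutter, 72 mm wide, 40 mm high; origin at its middle, underside
- jar: bystander, not to be moved: amber glass jar with steel lid, 70 mm wide, 100 mm high; origin at its middle, underside
- cup: bystander, not to be moved: steel cup, 72 mm wide, 80 mm high; origin at its middle, underside
- brush: bystander, not to be moved: flat hand brush, lying; origin at its middle, underside
- spatula: bystander, not to be moved: spatula, lying; origin at its middle, underside
- timer: bystander, not to be moved: round white kitchen timer, 64 mm wide, 40 mm high; origin at its middle, underside
Mind the look-alikes: they are no part of the job. What is shaped like the pusher but green is not meant.

How it is judged:
By the outcome, as a careful person would: the job done as asked, in the order asked, and still so for the second after the job is handed in, with the robot touching nothing.
It also fails if it takes over 64 s, if anything falls off the work surface, if the arm or the gripper's body presses on something with over 40 N, if the wrist force passes 120 N, or if a joint passes its speed limit or range.

ROBOT

A 6-joint arm with a two-finger parallel gripper is mounted at the origin on the work surface. World frame = base frame: x ahead of the robot, y to its left, z up, the work surface at z = 0. Lengths are in mm, angles in rad, forces in N, time in s.
With the tool pointing down it reaches from about 275 to 775 mm from the base axis. Payload 14.6 kg.
Tool frame: the origin (TCP) lies at the very end of the fingers, on their centre line; the grasp point (between the pads) lies 19 mm behind it; z points along the fingers, y is the line along which they close (so a half turn about z gives the same grasp; the last joint's range is limited). The gripper opens to 85 mm and grips with 20 to 120 N. Pads are 22 mm wide; open, the fingers measure 114 mm over their backs; the gripper's body (76 mm by 85 mm) begins 54 mm behind the grasp point. The pads swing forward as they close: fully open they stand 13 mm farther back than shut.
Start: joints at [-1.466, 0.263, -0.048, 1.259, 0, 1.415], TCP at [134.859, -507.387, 231.278] pointing down, gripper open.
Joint ranges: [-2.65, 2.65], [-0.89, 1.7], [-1.18, 1.37], [-2.13, 2.11], [-1.35, 1.29], [-3.14, 3.14]. Speed limits (rad/s): [1.89, 1.89, 2.57, 2.79, 3.14, 3.14].

INTERFACE

Orientations are given as a rotation vector (axis times angle).
In Python, from plant import robot gives the robot as it stands.
- The arm moves only by the tool carry_out, never from a script. Its argument "plan" is a list of rows, each a list of 3 entries, a list of its own where there are three numbers: the shift along the tool's x, y, z in cm, then the turn, a rotation vector about the tool's x, y, z in rad, then the opening, from 0 (shut) to 1 (fully open). A call has 1 to 12 rows; each row shifts and turns the commanded pose from where the row before left it, along the tool's axes as they then stand; what a row does not reach is not made up. A row lasts 1/12 s, in which the tool goes at most 41.7 mm and 7.16 degrees, less where a joint would pass 70% of its speed; a pose out of reach is approached as far as the arm can. A call with a gripper value outside its range is refused whole. The fingers move at their own pace and stop on an object; "grip_force" is the grip in N (left out, the last holds). Time passes only in rows, so rows that do not move let the fingers close. It gives the time, the measured TCP pose, the force, the opening and the grip force at its end, in the units of the state.
- robot.get_state(): the state, without advancing time (a new reading comes with each control period).
- robot.grab_frame(name): name is "side" or "top" or "wrist"; returns (picture, depth): 480x640x3 uint8, red, green, blue; 480x640 float32, mm along the optical axis (not along the pixel's ray), 0 where there is no reading.
- robot.camera_model(name): a dict with "mtx" (3x3 intrinsics, pixels), "R" (3x3) and "t" (3): a world point X has camera coordinates R X + t; the wrist camera has in their place "T_tool_cam" (4x4, takes a point from camera to tool coordinates, whose origin is the TCP and whose axes are the flange's). Camera axes: x right, y down, z forward; pixel columns grow to the right and rows downward; lengths in mm; the calibration is good to about 2 mm. A picture is of the moment at which its call begins: read the wrist's pose just before it. camera_model takes no time and is no camera call.
- robot.job_done(): hands the job in; it is judged then, once.
The state is a dict: "time": time; "joint_pos": joint angles; "qvel": joint speeds; "joint_efforts": joint torques, N m; "eef_pos": TCP position; "eef_rot": TCP orientation; "contact_force": force on the tool from outside, world axes, zero at the start; "moment": the same for the moment, N m; "finger_gap": finger opening in mm; "finger_force": force on a finger pad.
Only numpy, scipy, OpenCV 4.12 (cv2) and the standard library are available. Lean on these libraries where they do the work, as an engineer would, in place of code of your own. Each camera call takes 0.05 s, during which the arm holds its last target. There are 200 camera calls.

## Working session

There is one attempt and no reset: what is moved stays moved. The work goes in short steps, Python scripts to look and compute and a tool call to move; the robot and the scene stay as the last step left them, time stands still between calls to the robot, and variables do not carry over. Pictures are saved under pics/ and viewed, at most 10 in all, crops included, and the job is handed in when it is done.

Besides the shell and the picture viewer there is one more tool, called after "Emit:" in YAML: its name, and indented under it one key for each argument. carry_out: Moves the arm, as the interface text tells. Its arguments: {"type":"object","properties":{"plan":{"type":"array","items":{"type":"array"}},"grip_force":{"type":"number"}},"required":["plan"]}

```bash
ls; mkdir -p pics; python3 - <<'E'
from plant import robot
import cv2,numpy as np
for n in("top","side"):
    p,d=robot.grab_frame(n); cv2.imwrite(f"pics/{n}0.png",p[...,::-1]); np.save(f"pics/{n}0.npy",d); np.save(f"pics/{n}0c.npy",p)
    m=robot.camera_model(n); print(n,m["mtx"].round(1).tolist(),m["R"].round(3).tolist(),m["t"].round(1).tolist())
print(robot.camera_model("wrist")); print(robot.get_state())
E
```

```text
pics
top [[478.3, 0.0, 324.7], [0.0, 478.3, 234.3], [0.0, 0.0, 1.0]] [[0.003, -1.0, -0.013], [-0.995, -0.002, -0.098], [0.098, 0.014, -0.995]] [29.4, 468.3, 1276.3]
side [[530.6, 0.0, 319.4], [0.0, 530.6, 233.3], [0.0, 0.0, 1.0]] [[0.961, -0.277, 0.023], [-0.113, -0.464, -0.878], [0.253, 0.841, -0.477]] [-444.7, 145.6, 1199.5]
{'mtx': array([[367.58940233,   0.        , 320.41975326],
       [  0.        , 367.58940233, 239.62733043],
       [  0.        ,   0.        ,   1.        ]]), 'T_tool_cam': array([[-1.22179467e-04, -9.58975054e-01, -2.83490444e-01,
         7.20234846e+01],
       [ 9.99999965e-01, -1.83131549e-04,  1.88504148e-04,
         2.12639596e-01],
       [-2.32686819e-04, -2.83490411e-01,  9.58975043e-01,
        -1.42167730e+02],
       [ 0.00000000e+00,  0.00000000e+00,  0.00000000e+00,
         1.00000000e+00]])}
{'time': 0.1, 'joint_pos': array([-1.46629953e+00,  2.63481220e-01, -4.88594849e-02,  1.25938261e+00,
       -1.19567155e-05,  1.41546432e+00]), 'qvel': array([ 0.00076864, -0.00059678,  0.00165192,  0.0007508 ,  0.00026398,
        0.00050507]), 'joint_efforts': array([ 3.11293319e-03, -6.38575959e+01,  3.85061216e+01,  9.97106661e-03,
       -1.25865695e-04, -2.63684903e-06]), 'eef_pos': array([ 134.83112424, -507.14904984,  230.87513413]), 'eef_rot': array([-3.11419923e+00, -4.06870943e-01, -1.82260259e-05]), 'contact_force': array([-0.20625432, -0.19312839,  0.04774366]), 'moment': array([-0.00632156, -0.08408107, -0.00847757]), 'finger_force': 0.0, 'finger_gap': 85.26503802854131}
```

View pics/top0.png

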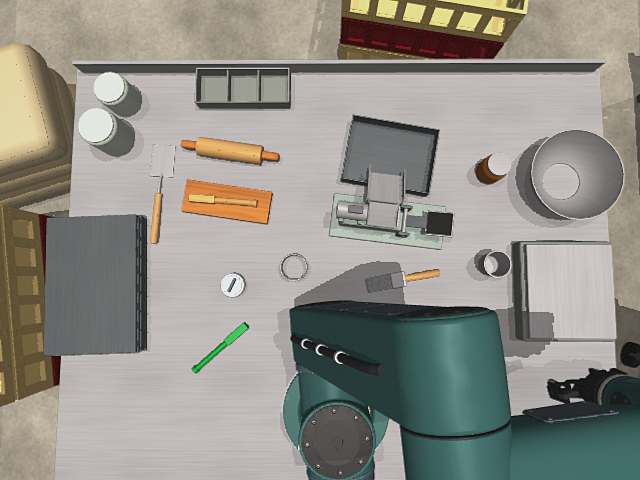

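View pics/side0.png

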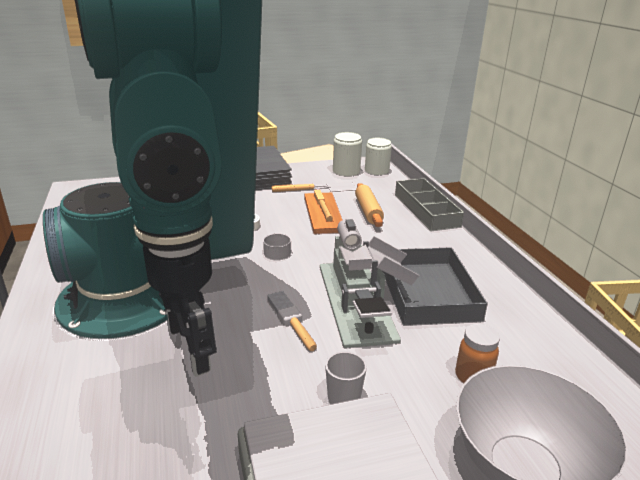

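The top view shows the board at (227,202) with the pusher's grip on the left and its head at about (256,204). The stand's tube is at about (350,212) with its entry on the left, the pedal is at (437,223), and the tin lies above, on the +x side. The green look-alike is at (220,347). The side view agrees with this.

```bash
cat > h.py <<'E'
import numpy as np,cv2
from scipy.spatial.transform import Rotation as Ro
def cloud(d,m,st=None):
    K=m["mtx"]; v,u=np.mgrid[:480,:640]
    c=np.stack([(u-K[0,2])*d/K[0,0],(v-K[1,2])*d/K[1,1],d],-1)
    if "R" in m: return (c-m["t"])@m["R"]
    T=m["T_tool_cam"]; t=c@T[:3,:3].T+T[:3,3]
    return t@Ro.from_rotvec(st["eef_rot"]).as_matrix().T+st["eef_pos"]
def rect(P):
    (c,s,a)=cv2.minAreaRect(P[:,:2].astype(np.float32)); return np.round(c,1),np.round(s,1),round(a,2)
E
python3 - <<'E'
from plant import robot
from h import *
d=np.load("pics/top0.npy"); p=np.load("pics/top0c.npy")
W=cloud(d,robot.camera_model("top")); hsv=cv2.cvtColor(p,cv2.COLOR_RGB2HSV)
def sel(u0,u1,v0,v1,z0,z1,extra=None):
    w=W[v0:v1,u0:u1].reshape(-1,3); m=(w[:,2]>z0)&(w[:,2]<z1)
    return w[m]
print("table z",np.median(sel(290,330,100,180,-20,20)[:,2]))
b=sel(170,285,170,235,12,28); print("board",rect(b),len(b),np.median(b[:,2]))
q=sel(180,265,182,220,29,60); print("pusher",rect(q),len(q),np.percentile(q[:,2],[5,50,95]))
print(q.mean(0)); 
c=q[:,:2]-q[:,:2].mean(0); ax=np.linalg.svd(c,full_matrices=False)[2][0]; print("axis",ax)
if ax[1]>0: ax=-ax
s=c@ax; n=c@[-ax[1],ax[0]]
for a in range(-90,95,10):
    k=(s>=a)&(s<a+10)
    if k.sum()>3: print(a,k.sum(),n[k].mean().round(1),np.ptp(n[k]).round(1),np.median(q[k,2]).round(1))
st=sel(322,460,185,255,8,16); print("base",rect(st),len(st),np.median(st[:,2]))
t=sel(330,376,195,228,100,175); print("tube",rect(t),len(t))
for y0 in range(-200,60,10):
    k=(t[:,1]>=y0)&(t[:,1]<y0+10)
    if k.sum(): print(y0,k.sum(),t[k].min(0).round(),t[k].max(0).round())
pd=sel(418,460,205,242,60,100); print("pedal",rect(pd),len(pd),np.median(pd[:,2]))
ti=sel(335,445,110,200,40,60); print("tin",rect(ti))
E
```

```text
table z -0.26699399809942037
board (array([560.4, 302.5]), array([241.5,  90.8]), 81.62) 2363 19.761180918867137
pusher (array([560.5, 316.2]), array([200.2,  21.2]), 85.4) 447 [31.9757578  37.54826821 42.49353454]
[559.78546869 314.46946522  37.4360038 ]
axis [0.08100382 0.99671379]
-90 20 0.5 20.4 38.7
-80 26 -0.2 18.9 39.1
-70 31 -0.6 18.4 38.2
-60 26 -0.6 19.4 39.5
-50 31 1.2 20.3 39.1
-40 30 -0.9 18.7 39.6
-30 25 0.6 18.1 38.9
-20 27 -0.4 20.6 36.6
-10 19 -0.1 11.0 37.1
0 21 0.1 13.9 35.5
10 21 0.7 15.2 36.3
20 19 0.3 15.7 36.3
30 20 -0.3 14.3 37.0
40 23 -0.4 14.9 37.1
50 20 0.5 14.8 36.3
60 19 -0.1 13.8 36.4
70 23 -0.6 14.9 36.6
80 21 1.1 14.0 37.5
90 24 -0.6 17.0 37.0
base (array([ 511.1, -152.9]), array([367. , 191.5]), 89.56) 1867 11.772773617676497
tube (array([524.5, -50.4]), array([99.9, 78.1]), 86.44) 738
-100 93 [ 483. -100.  100.] [560. -90. 115.]
-90 88 [483. -89. 100.] [562. -80. 122.]
-80 67 [485. -80. 102.] [562. -71. 146.]
-70 68 [490. -70. 100.] [542. -60. 157.]
-60 75 [490. -60. 100.] [537. -50. 159.]
-50 68 [497. -49. 116.] [540. -40. 159.]
-40 69 [498. -39. 120.] [540. -31. 158.]
-30 69 [499. -29. 122.] [542. -21. 156.]
-20 78 [495. -20. 101.] [549. -11. 145.]
-10 62 [502. -10. 100.] [542.  -1. 147.]
0 1 [505.   1. 124.] [505.   1. 124.]
pedal (array([ 492.7, -256.7]), array([88.4, 64. ]), 83.87) 757 82.80325118914983
tin (array([ 686.2, -146.2]), array([240.4, 182.7]), 79.93)
```

Emit:
carry_out:
  plan:
    - [[0, 0, -0.5], [0, 0, -0.123], 1]
    - [[0, 0, -0.5], [0, 0, -0.123], 1]
    - [[0, 0, -0.5], [0, 0, -0.123], 1]
    - [[0, 0, -0.5], [0, 0, -0.123], 1]
    - [[0, 0, -0.5], [0, 0, -0.123], 1]
    - [[0, 0, -0.5], [0, 0, -0.123], 1]
    - [[0, 0, -0.5], [0, 0, -0.123], 1]
    - [[0, 0, -0.5], [0, 0, -0.123], 1]
    - [[0, 0, -0.5], [0, 0, -0.123], 1]
    - [[0, 0, -0.5], [0, 0, -0.123], 1]
    - [[3.28, 1.96, 0], [0, 0, 0], 1]
    - [[3.28, 1.96, 0], [0, 0, 0], 1]

```text
time: 1.1
eef_pos: [179.0, -445.1, 280.6]
eef_rot: [-2.31, -2.128, -0.001]
contact_force: [1.3, 0.6, 0.6]
finger_gap: 85.6
finger_force: 0.0
```

Emit:
carry_out:
  plan:
    - [[3.28, 1.96, 0], [0, 0, 0], 1]
    - [[3.28, 1.96, 0], [0, 0, 0], 1]
    - [[3.28, 1.96, 0], [0, 0, 0], 1]
    - [[3.28, 1.96, 0], [0, 0, 0], 1]
    - [[3.28, 1.96, 0], [0, 0, 0], 1]
    - [[3.28, 1.96, 0], [0, 0, 0], 1]
    - [[3.28, 1.96, 0], [0, 0, 0], 1]
    - [[3.28, 1.96, 0], [0, 0, 0], 1]
    - [[3.28, 1.96, 0], [0, 0, 0], 1]
    - [[3.28, 1.96, 0], [0, 0, 0], 1]
    - [[3.28, 1.96, 0], [0, 0, 0], 1]
    - [[3.28, 1.96, 0], [0, 0, 0], 1]

```text
time: 2.1
eef_pos: [446.1, -69.9, 281.2]
eef_rot: [-2.309, -2.13, 0.0]
contact_force: [0.7, -1.2, 0.3]
finger_gap: 85.5
finger_force: 0.0
```

Emit:
carry_out:
  plan:
    - [[3.2, 1.9, 0], [0, 0, 0], 1]
    - [[3.2, 1.9, 0], [0, 0, 0], 1]
    - [[0, 0, 0], [0, 0, 0], 1]
    - [[0, 0, 0], [0, 0, 0], 1]

```text
time: 2.43
eef_pos: [488.9, -9.8, 280.7]
eef_rot: [-2.305, -2.133, 0.001]
contact_force: [-0.4, -0.8, -0.2]
finger_gap: 85.2
finger_force: 0.0
```

```bash
cat >> h.py <<'E'
def wrist(robot,name):
    st=robot.get_state(); p,d=robot.grab_frame("wrist"); cv2.imwrite(f"pics/{name}.png",p[...,::-1])
    W=cloud(d,robot.camera_model("wrist"),st); np.savez(f"pics/{name}.npz",p=p,d=d,W=W); 
    print(st["time"],st["eef_pos"].round(1),st["eef_rot"].round(4),st["joint_pos"].round(2)); return p,d,W,st
E
python3 -c "
from plant import robot
from h import *
wrist(robot,'w1')"
```

```text
2.4333 [488.9  -9.8 280.7] [-2.3054e+00 -2.1327e+00  1.2000e-03] [-0.19  0.19 -0.01  1.37 -0.    1.46]
```

View pics/w1.png

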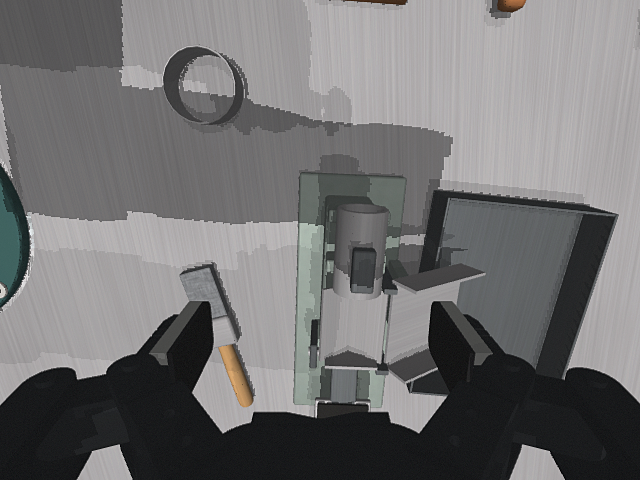

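The wrist view shows the stand square-on: the base plate's far edge runs (300,172)–(405,177), the tube entry is at about (362,210), the spring box at (362,268), and the cradle and chute are to the right.

```bash
python3 - <<'E'
from plant import robot
from h import *
from scipy.optimize import least_squares
def fits(W,u0,u1,v0,v1,tag):
    w=W[v0:v1,u0:u1].reshape(-1,3)
    t=w[(w[:,2]>128)&(w[:,2]<144)&(abs(w[:,0]-517)<25)&(w[:,1]>-70)&(w[:,1]<20)]
    y0=-40
    f=lambda q:np.hypot((t[:,0]-q[0]-q[1]*(t[:,1]-y0))/np.hypot(1,q[1]),t[:,2]-q[2])-22
    r=least_squares(f,[517,0,120],loss="soft_l1",f_scale=1)
    print(tag,"tube x@y-40, slope, z",r.x.round(3),len(t),"res",np.abs(r.fun).mean().round(2))
    k=np.abs(r.fun)<2; print(" y max/min pct",np.percentile(t[k,1],[0,1,2,98,99,100]).round(1))
    b=w[(w[:,2]>9)&(w[:,2]<15)&(w[:,0]>440)&(w[:,0]<590)&(w[:,1]<40)&(w[:,1]>-300)]
    print(" base",rect(b),len(b),np.median(b[:,2]))
    pe=w[(w[:,2]>70)&(w[:,2]<95)&(w[:,1]<-190)&(w[:,0]>440)&(w[:,0]<560)]
    if len(pe): print(" pedal",rect(pe),len(pe))
z=np.load("pics/w1.npz"); fits(z["W"],285,430,160,480,"wrist")
p=z["p"];W=z["W"]
print("table",np.median(W[60:160,300:400,2]))
# base edges, green colour
m=(W[...,2]>9)&(W[...,2]<14)
for v in range(180,400,20):
    u=np.where(m[v,280:420])[0]+280
    print(v,u.min(),W[v,u.min()].round(1),u.max(),W[v,u.max()].round(1))
T=cloud(np.load("pics/top0.npy"),robot.camera_model("top")); fits(T,328,458,185,255,"top")
E
```

```text
wrist tube x@y-40, slope, z [5.20269e+02 1.22000e-01 1.19172e+02] 2736 res 0.49
 y max/min pct [-70.  -69.2 -68.2  -2.   -1.4   0.2]
 base (array([ 507.8, -140.3]), array([308.8, 119.6]), 83.06) 9111 11.542065062928316
 pedal (array([ 494.7, -231.1]), array([65.5, 37.1]), 2.19) 1122
table -0.5246962461279452
180 300 [467.3  11.4  10.7] 406 [585.3   2.1   9.8]
200 299 [464.  -11.1   9.9] 403 [581.3 -19.9  11.6]
220 299 [461.9 -34.   11. ] 401 [578.7 -43.   11.4]
240 298 [458.6 -57.5  12.2] 399 [576.1 -67.1  10.6]
260 298 [456.2 -82.1  12.1] 398 [574.  -90.7  13.5]
280 297 [ 452.4 -108.    10.6] 321 [ 481.4 -110.    11.3]
300 296 [ 448.6 -134.5   10.2] 320 [ 478.1 -136.1   11.7]
320 296 [ 446.1 -161.4   11. ] 386 [ 558.1 -170.    11. ]
340 295 [ 441.8 -190.7    9. ] 385 [ 555.8 -197.1   12.9]
360 295 [ 439.2 -218.7   11. ] 324 [ 476.6 -220.8   12.1]
380 294 [ 434.7 -250.2    9.1] 384 [ 553.2 -259.     9.6]
top tube x@y-40, slope, z [5.1956e+02 1.2300e-01 1.1939e+02] 315 res 1.34
 y max/min pct [-69.1 -68.8 -68.5  -3.6  -1.5  -1.4]
 base (array([ 514.9, -140.4]), array([149. , 318.7]), 0.02) 1534 11.869780608043188
 pedal (array([ 495.8, -243.7]), array([117.9,  66.3]), 79.52) 740
```

Emit:
carry_out:
  plan:
    - [[4.0, 0.51, 0], [0, 0, 0], 0.7]
    - [[4.0, 0.51, 0], [0, 0, 0], 0.7]
    - [[4.0, 0.51, 0], [0, 0, 0], 0.7]
    - [[4.0, 0.51, 0.9], [0, 0, 0], 0.7]
    - [[4.0, 0.51, 0.9], [0, 0, 0], 0.7]
    - [[4.0, 0.51, 0.9], [0, 0, 0], 0.7]
    - [[4.0, 0.51, 0.9], [0, 0, 0], 0.7]
    - [[4.0, 0.51, 0.9], [0, 0, 0], 0.7]
    - [[4.0, 0.51, 0.9], [0, 0, 0], 0.7]
    - [[0, 0, 0], [0, 0, 0], 0.7]
    - [[0, 0, 0], [0, 0, 0], 0.7]
    - [[0, 0, 0], [0, 0, 0], 0.7]

```text
time: 3.48
eef_pos: [563.7, 342.5, 227.4]
eef_rot: [2.311, 2.128, -0.001]
contact_force: [1.0, -1.1, 0.3]
finger_gap: 59.6
finger_force: 0.0
```

```bash
python3 - <<'E'
from plant import robot
from h import *
p,d,W,st=wrist(robot,'w2')
b=(W[...,2]>16)&(W[...,2]<24)&(abs(W[...,0]-560)<70)&(abs(W[...,1]-302)<140)
print("board",rect(W[b]),np.median(W[b][:,2]))
m=(W[...,2]>27)&(W[...,2]<46)&(abs(W[...,0]-560)<40)&(W[...,1]<415)&(W[...,1]>215)
n,l,s,_=cv2.connectedComponentsWithStats(m.astype(np.uint8)); k=1+np.argmax(s[1:,4]); q=W[l==k]
print("pusher",rect(q),len(q),np.percentile(q[:,2],[5,50,95]),s[k])
c=q[:,:2].mean(0); ax=np.linalg.svd(q[:,:2]-c,full_matrices=False)[2][0]; ax*=-np.sign(ax[1])
print(c,ax)
for a in range(-110,120,10):
    s_=(q[:,:2]-c)@ax; n_=(q[:,:2]-c)@[-ax[1],ax[0]]; kk=(s_>=a)&(s_<a+10)
    if kk.sum(): print(a,kk.sum(),s_[kk].min().round(1),s_[kk].max().round(1),n_[kk].min().round(1),n_[kk].max().round(1),np.median(q[kk,2]).round(1))
E
```

```text
3.4833 [563.7 342.5 227.4] [ 2.3106e+00  2.1283e+00 -7.0000e-04] [ 0.42  0.51  0.33  1.39 -0.    2.08]
board (array([560.8, 302. ]), array([240.3,  90.1]), 81.64) 19.58694377945477
pusher (array([560.7, 308.6]), array([184.8,  20. ]), 85.53) 3532 [32.89872029 38.22880185 40.38522561] [ 309  147   23  188 3532]
[561.56713098 319.9836213 ] [-0.07898636 -0.9968757 ]
-90 43 -81.0 -80.0 -9.6 8.9 38.6
-80 252 -79.3 -70.5 -9.7 9.8 39.4
-70 274 -69.9 -60.1 -9.9 9.8 39.4
-60 253 -59.6 -50.1 -10.0 9.9 39.5
-50 251 -49.8 -40.0 -10.1 9.9 39.5
-40 237 -39.9 -30.4 -9.2 9.9 39.5
-30 231 -30.0 -20.0 -9.4 10.0 39.6
-20 197 -19.7 -10.0 -9.4 9.1 39.4
-10 172 -9.8 -0.0 -7.9 7.4 36.2
0 171 0.0 10.0 -8.0 7.4 36.4
10 164 10.0 19.9 -8.1 7.5 36.2
20 157 20.0 29.9 -7.1 7.5 36.3
30 152 30.1 40.0 -7.2 7.5 36.4
40 149 40.1 49.8 -7.4 7.5 36.4
50 151 50.0 59.9 -7.4 7.6 36.2
60 148 60.0 69.9 -7.5 7.6 36.4
70 145 70.0 80.0 -7.6 7.6 36.3
80 139 80.0 90.0 -7.7 7.6 36.4
90 196 90.1 99.9 -9.9 9.8 37.0
100 50 100.0 103.8 -9.9 9.8 37.8
```

View pics/w2.png

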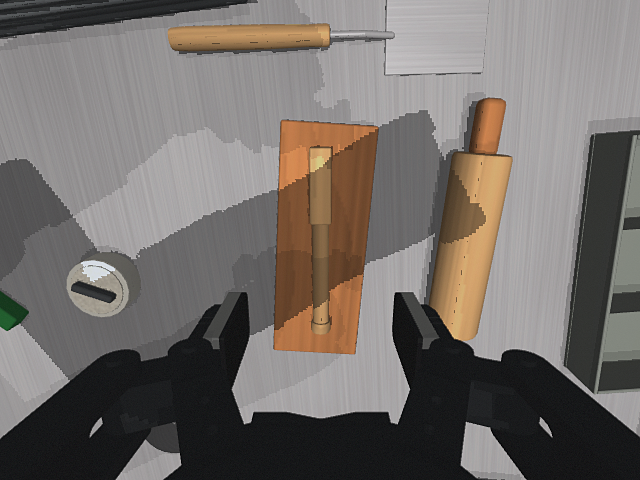

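The pusher lies cleanly from grip end (320,147) to head (320,330), measuring 185 x 20 mm as it should. The rolling pin and timer are well clear.

Emit:
carry_out:
  plan:
    - [[2.34, -0.04, 2], [0, 0, 0], 0.7]
    - [[0, 0, 4], [0, 0, 0], 0.7]
    - [[0, 0, 4], [0, 0, 0], 0.7]
    - [[0, 0, 4], [0, 0, 0], 0.7]
    - [[0, 0, 3], [0, 0, 0], 0.7]
    - [[0, 0, 2], [0, 0, 0], 0.7]
    - [[0, 0, 1], [0, 0, 0], 0.7]
    - [[0, 0, 0.4], [0, 0, 0], 0.7]
    - [[0, 0, 0], [0, 0, 0], 0.7]
    - [[0, 0, 0], [0, 0, 0], 0.7]

```text
time: 4.37
eef_pos: [565.9, 367.2, 25.0]
eef_rot: [2.31, 2.129, 0.003]
contact_force: [0.5, 0.2, -0.7]
finger_gap: 59.9
finger_force: 0.0
```

Emit:
carry_out:
  plan:
    - [[0, 0, 0], [0, 0, 0], 0.1]
    - [[0, 0, 0], [0, 0, 0], 0.1]
    - [[0, 0, 0], [0, 0, 0], 0.1]
    - [[0, 0, 0], [0, 0, 0], 0.1]
    - [[0, 0, 0], [0, 0, 0], 0.1]
    - [[0, 0, 0], [0, 0, 0], 0.1]
    - [[0, 0, 0], [0, 0, 0], 0.1]
    - [[0, 0, 0], [0, 0, 0], 0.1]
    - [[0, 0, 0], [0, 0, 0], 0.1]
  grip_force: 80

```text
time: 5.12
eef_pos: [565.4, 367.5, 24.4]
eef_rot: [2.309, 2.129, 0.002]
contact_force: [-2.1, -1.0, 8.9]
finger_gap: 17.7
finger_force: 79.1
```

Emit:
carry_out:
  plan:
    - [[0, 0, -0.5], [0, 0, 0], 0.1]
    - [[0, 0, -1.5], [0, 0, 0], 0.1]
    - [[0, 0, -2.5], [0, 0, 0], 0.1]
    - [[0, 0, -2.5], [0, 0, 0], 0.1]
    - [[0, 0, -2], [0, 0, 0], 0.1]
    - [[0, 0, -1], [0, 0, 0], 0.1]
    - [[0, 0, 0], [0, 0, 0], 0.1]
    - [[0, 0, 0], [0, 0, 0], 0.1]

```text
time: 5.78
eef_pos: [564.9, 367.3, 122.9]
eef_rot: [-2.31, -2.13, -0.0]
contact_force: [-0.0, -0.4, -1.2]
finger_gap: 18.0
finger_force: 78.2
```

```bash
cat > look.py <<'E'
import sys
from plant import robot
from h import *
p,d,W,st=wrist(robot,sys.argv[1])
R=Ro.from_rotvec(st["eef_rot"]).as_matrix(); L=(W-st["eef_pos"])@R
m=(d>0)&(abs(L[...,1])<25)&(L[...,2]>-45)&(L[...,2]<30)&(L[...,0]<60)&(L[...,0]>-165)
n,l,s,_=cv2.connectedComponentsWithStats(m.astype(np.uint8)); 
for k in range(1,n):
    if s[k,4]<100: continue
    q=L[l==k]; print("comp",s[k],q.min(0).round(1),q.max(0).round(1))
    for a in range(-160,60,20):
        w=q[(q[:,0]>=a)&(q[:,0]<a+20)]
        if len(w)>5: print(" x",a,len(w),"y",w[:,1].min().round(1),w[:,1].max().round(1),"ztop",np.percentile(w[:,2],[5,50]).round(1))
E
python3 look.py w3
```

```text
5.7833 [564.9 367.3 122.9] [-2.3096e+00 -2.1297e+00 -1.0000e-04] [0.46 0.56 0.15 1.15 0.   2.11]
comp [  245   229   151   189 13508] [-49.6 -22.7 -45. ] [34.1 22.8  4.2]
 x -60 421 y -7.7 8.0 ztop [-13.5 -11.9]
 x -40 1657 y -9.7 10.2 ztop [-16. -15.]
 x -20 2725 y -10.8 11.2 ztop [-37.5 -15.4]
 x 0 6200 y -22.7 22.8 ztop [-43.2 -16.4]
 x 20 2505 y -10.0 10.2 ztop [-16.1 -14.8]
```

View pics/w3.png

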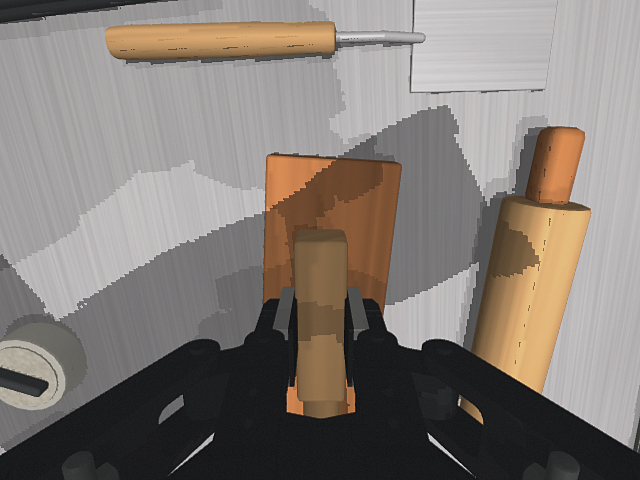

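The wrist view shows the pusher held square in the jaws, with its back end at (322,238), level and straight. Its axis is 5 mm behind the TCP.

Emit:
carry_out:
  plan:
    - [[0, 0, 0], [0, 0, 0.04], 0.1]
    - [[-2, 0.08, 0.16], [0, 0, 0], 0.1]
    - [[-3.3, 0.08, 0.16], [0, 0, 0], 0.1]
    - [[-3.6, 0.08, 0.16], [0, 0, 0], 0.1]
    - [[-3.6, 0.08, 0.16], [0, 0, 0], 0.1]
    - [[-3.6, 0.08, 0.16], [0, 0, 0], 0.1]
    - [[-2.0, 0.07, 0.16], [0, 0, 0], 0.1]
    - [[-0.9, 0, 0], [0, 0, 0], 0.1]
    - [[0, 0, 0], [0, 0, 0], 0.1]
    - [[0, 0, 0], [0, 0, 0], 0.1]

```text
time: 6.67
eef_pos: [546.5, 178.3, 113.0]
eef_rot: [-2.352, -2.082, 0.001]
contact_force: [1.6, 0.2, -0.5]
finger_gap: 18.3
finger_force: 78.3
```

```bash
cat > loc.py <<'E'
from plant import robot
from h import *
st=robot.get_state(); R=Ro.from_rotvec(st["eef_rot"]).as_matrix()
ys=np.array([.1211,.9926,0]); xs=np.array([.9926,-.1211,0]); o=np.array([513.2,-95.6,0])
for n,P in(("TCP",st["eef_pos"]),("tip",st["eef_pos"]+R@[-151,.2,-5])):
    print(n,"stand x,y,z",((P-o)@xs).round(1),((P-o)@ys).round(1),P[2].round(1))
print(st["time"],"force",st["contact_force"].round(1),"yaw err",np.arctan2(R[1,0],R[0,0])-1.4494,"gap",st["finger_gap"])
E
python3 loc.py; python3 - <<'E'
from plant import robot
from h import *
p,d=robot.grab_frame("side"); cv2.imwrite("pics/s1.png",cv2.resize(p[170:350,270:480,::-1],None,fx=3,fy=3))
E
```

```text
TCP stand x,y,z -0.1 275.9 113.0
tip stand x,y,z 0.1 124.9 118.0
6.6667 force [ 1.6  0.2 -0.5] yaw err -0.00019742428858093852 gap 18.34718644030045
```

View pics/s1.png

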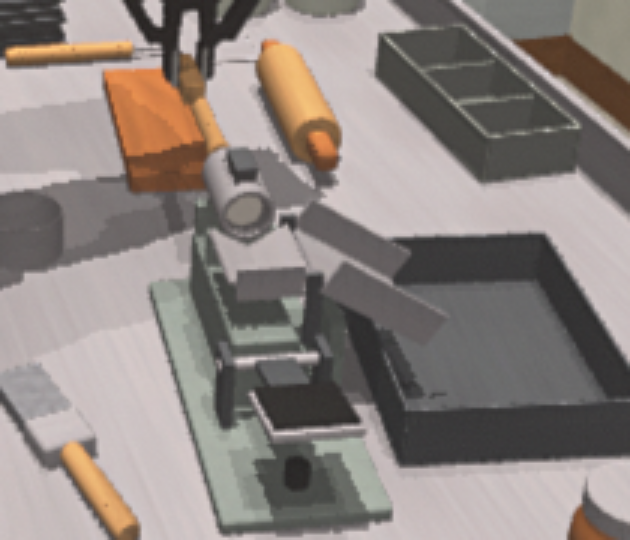

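The side crop shows the pusher in line behind the tube entry at about (215,145), with the piston visible in the bore at (245,212). I insert in stages and watch the force.

Emit:
carry_out:
  plan:
    - [[-1, 0, 0], [0, 0, 0], 0.1]
    - [[-1, 0, 0], [0, 0, 0], 0.1]
    - [[-1, 0, 0], [0, 0, 0], 0.1]
    - [[-0.6, 0, 0], [0, 0, 0], 0.1]
    - [[-0.6, 0, 0], [0, 0, 0], 0.1]
    - [[-0.6, 0, 0], [0, 0, 0], 0.1]

```text
time: 7.22
eef_pos: [540.8, 129.8, 113.7]
eef_rot: [2.352, 2.083, 0.0]
contact_force: [0.1, -0.8, -0.1]
finger_gap: 18.0
finger_force: 78.3
```

Emit:
carry_out:
  plan:
    - [[-0.5, 0, 0], [0, 0, 0], 0.1]
    - [[-0.5, 0, 0], [0, 0, 0], 0.1]
    - [[-0.5, 0, 0], [0, 0, 0], 0.1]
    - [[-0.5, 0, 0], [0, 0, 0], 0.1]

```text
time: 7.55
eef_pos: [538.6, 111.5, 113.9]
eef_rot: [-2.35, -2.083, -0.004]
contact_force: [0.8, 10.7, 0.1]
finger_gap: 17.9
finger_force: 78.2
```

```bash
python3 loc.py
```

```text
TCP stand x,y,z 0.2 208.6 113.9
tip stand x,y,z 0.5 57.6 118.4
7.55 force [ 0.8 10.7  0.1] yaw err 0.0010803828742766974 gap 17.935903173772388
```

Emit:
carry_out:
  plan:
    - [[-0.5, 0, 0], [0, 0, 0], 0.1]
    - [[-0.5, 0, 0], [0, 0, 0], 0.1]
    - [[-0.5, 0, 0], [0, 0, 0], 0.1]
    - [[-0.5, 0, 0], [0, 0, 0], 0.1]
    - [[-0.5, 0, 0], [0, 0, 0], 0.1]
    - [[-0.4, 0, 0], [0, 0, 0], 0.1]
    - [[-0.4, 0, 0], [0, 0, 0], 0.1]
    - [[0, 0, 0], [0, 0, 0], 0.1]

```text
time: 8.22
eef_pos: [534.4, 77.1, 113.7]
eef_rot: [2.352, 2.082, -0.0]
contact_force: [0.8, -0.6, -1.1]
finger_gap: 18.1
finger_force: 78.2
```

```bash
python3 loc.py; python3 look.py w4 | grep -v "^ x 0"
```

```text
TCP stand x,y,z 0.1 173.9 113.7
tip stand x,y,z 0.3 22.9 118.7
8.2167 force [ 0.8 -0.6 -1.1] yaw err -0.00024406983328306708 gap 18.06154045202777
8.2167 [534.4  77.1 113.7] [ 2.3522e+00  2.0822e+00 -5.0000e-04] [-0.01  0.35 -0.25  0.97 -0.    1.68]
comp [  245   229   152   189 13530] [-50.1 -22.6 -45. ] [34.1 23.   3.7]
 x -60 424 y -7.7 8.0 ztop [-13.6 -11.9]
 x -40 1649 y -9.8 10.3 ztop [-16.  -15.1]
 x -20 2716 y -10.9 11.3 ztop [-37.6 -15.4]
 x 20 2495 y -9.8 10.1 ztop [-16.  -14.8]
```

Emit:
carry_out:
  plan:
    - [[-0.4, 0, 0], [0, 0, 0], 0.1]
    - [[-0.4, 0, 0], [0, 0, 0], 0.1]
    - [[-0.3, 0, 0], [0, 0, 0], 0.1]
    - [[0, 0, 0], [0, 0, 0], 0.1]
    - [[0, 0, 0], [0, 0, 0], 0.1]

```text
time: 8.68
eef_pos: [533.1, 66.7, 113.7]
eef_rot: [2.352, 2.083, -0.0]
contact_force: [-0.5, 0.9, -0.5]
finger_gap: 18.2
finger_force: 78.3
```

```bash
python3 loc.py;  python3 - <<'E'
from plant import robot
from h import *
a=[]
for n,(v0,v1,u0,u1) in {"side":(210,310,300,430),"top":(170,250,325,460)}.items():
    p,d=robot.grab_frame(n); a.append(cv2.resize(p[v0:v1,u0:u1,::-1],(600,300)))
    W=cloud(d,robot.camera_model(n))-[513.2,-95.6,0]
    x=W@[.9926,-.1211,0]; y=W@[.1211,.9926,0]; z=W[...,2]
    m=(p.min(-1)>190)&(abs(x)<22)&(y<25)&(y>-65)&(z>100)&(z<135)
    if m.sum(): print(n,m.sum(),"x",np.percentile(x[m],[5,50,95]),"y",np.percentile(y[m],[2,50,98]),"z",np.percentile(z[m],[5,50,95]))
cv2.imwrite("pics/c5.png",np.vstack(a))
E
```

```text
TCP stand x,y,z 0.1 163.5 113.7
tip stand x,y,z 0.3 12.6 118.7
8.6833 force [-0.5  0.9 -0.5] yaw err 7.698541765210898e-05 gap 18.218510776350215
side 76 x [-11.19873729  -2.65583539   8.7549235 ] y [-29.87011755  -9.52784029  12.21364904] z [119.18798441 124.60208742 127.22171365]
top 134 x [-11.72712826  -1.59611232  11.24453858] y [-60.6332337  -10.57950269  10.69178229] z [118.41134156 125.5898085  129.59011951]
```

View pics/c5.png

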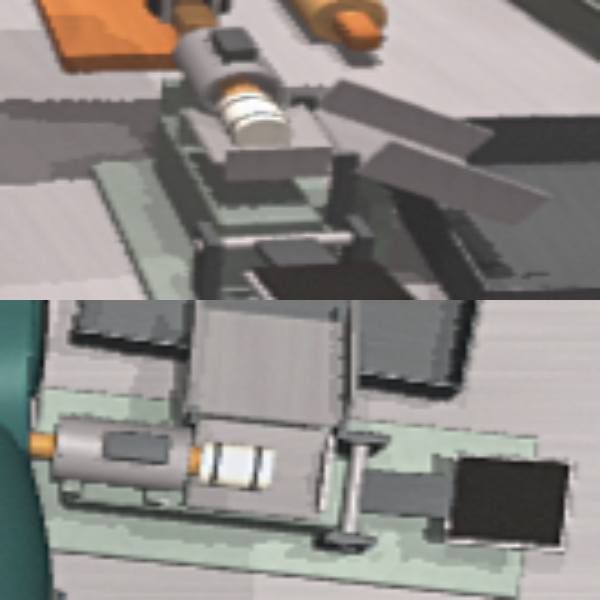

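The side and top crops show the white piston lying in the cradle in front of the tube, clear of the exit mouth, with the orange head just behind it. I withdraw and take the pusher back.

Emit:
carry_out:
  plan:
    - [[1, 0, 0], [0, 0, 0], 0.1]
    - [[2, 0, 0], [0, 0, 0], 0.1]
    - [[2.7, 0, 0], [0, 0, 0], 0.1]
    - [[2.7, 0, 0], [0, 0, 0], 0.1]
    - [[2.7, 0, 0], [0, 0, 0], 0.1]
    - [[3.4, -0.08, 0], [0, 0, 0], 0.1]
    - [[3.4, -0.08, 0], [0, 0, 0], 0.1]
    - [[3.4, -0.08, 0], [0, 0, 0], 0.1]
    - [[3.4, -0.08, 0], [0, 0, 0], 0.1]
    - [[3, -0.08, 0], [0, 0, 0], 0.1]
    - [[1.6, -0.08, 0], [0, 0, 0], 0.1]
    - [[0.9, 0, 0], [0, 0, -0.04], 0.1]

```text
time: 9.78
eef_pos: [564.1, 370.7, 113.2]
eef_rot: [-2.307, -2.131, -0.0]
contact_force: [0.1, -0.0, -0.3]
finger_gap: 18.0
finger_force: 78.3
```

Emit:
carry_out:
  plan:
    - [[0, 0, 0], [0, 0, 0], 0.1]
    - [[0, 0, 0], [0, 0, 0], 0.1]

```text
time: 9.95
eef_pos: [564.4, 368.0, 113.3]
eef_rot: [-2.309, -2.13, 0.001]
contact_force: [0.3, -1.2, -0.7]
finger_gap: 17.9
finger_force: 78.3
```

```bash
python3 loc.py; python3 look.py w6 | head -3
```

```text
TCP stand x,y,z -5.3 466.4 113.3
tip stand x,y,z 1.0 315.5 118.4
9.95 force [ 0.3 -1.2 -0.7] yaw err 0.04053354347477067 gap 17.8935271116609
9.95 [564.4 368.  113.3] [-2.3094e+00 -2.1298e+00  7.0000e-04] [ 0.46  0.57  0.13  1.13 -0.    2.11]
comp [  244   229   154   189 13527] [-49.5 -22.9 -45. ] [34.1 23.3  4.1]
 x -60 423 y -7.7 8.0 ztop [-13.5 -11.9]
```

Emit:
carry_out:
  plan:
    - [[-0.1, 0.05, 1.5], [0, 0, 0], 0.1]
    - [[0, 0, 2.5], [0, 0, 0], 0.1]
    - [[0, 0, 2.2], [0, 0, 0], 0.1]
    - [[0, 0, 1.2], [0, 0, 0], 0.1]
    - [[0, 0, 0.7], [0, 0, 0], 0.1]
    - [[0, 0, 0.4], [0, 0, 0], 0.1]
    - [[0, 0, 0.25], [0, 0, 0], 0.1]
    - [[0, 0, 0], [0, 0, 0], 0.1]
    - [[0, 0, 0], [0, 0, 0], 0.1]

```text
time: 10.75
eef_pos: [565.7, 366.3, 27.0]
eef_rot: [2.31, 2.129, 0.002]
contact_force: [-0.2, 0.0, -0.6]
finger_gap: 18.6
finger_force: 78.3
```

Emit:
carry_out:
  plan:
    - [[0, 0, 0.1], [0, 0, 0], 0.1]
    - [[0, 0, 0.1], [0, 0, 0], 0.1]
    - [[0, 0, 0], [0, 0, 0], 0.1]

```text
time: 11.0
eef_pos: [565.4, 366.4, 24.4]
eef_rot: [2.309, 2.13, 0.001]
contact_force: [1.0, 0.1, 0.6]
finger_gap: 18.2
finger_force: 78.4
```

```bash
python3 loc.py
```

```text
TCP stand x,y,z -4.1 464.9 24.4
tip stand x,y,z 2.2 314.0 29.4
11.0 force [1.  0.1 0.6] yaw err 0.04038847695373238 gap 18.19339363548603
```

Seated on the board. Open, wait, then lift straight up and look.

Emit:
carry_out:
  plan:
    - [[0, 0, 0], [0, 0, 0], 0.3]
    - [[0, 0, 0], [0, 0, 0], 0.5]
    - [[0, 0, 0], [0, 0, 0], 0.65]
    - [[0, 0, 0], [0, 0, 0], 0.65]
    - [[0, 0, 0], [0, 0, 0], 0.65]
    - [[0, 0, -1], [0, 0, 0], 0.65]
    - [[0, 0, -3], [0, 0, 0], 0.65]
    - [[0, 0, -4], [0, 0, 0], 0.65]
    - [[0, 0, -4], [0, 0, 0], 0.65]
    - [[0, 0, -4], [0, 0, 0], 0.65]
    - [[0, 0, -4], [0, 0, 0], 0.65]
    - [[0, 0, -2], [0, 0, 0], 0.65]

```text
time: 12.0
eef_pos: [565.6, 366.5, 250.3]
eef_rot: [2.308, 2.129, 0.009]
contact_force: [0.7, 0.4, 0.7]
finger_gap: 55.5
finger_force: 0.0
```

```bash
python3 - <<'E'
from plant import robot
from h import *
p,d,W,st=wrist(robot,'w7')
m=(W[...,2]>27)&(W[...,2]<46)&(abs(W[...,0]-560)<40)&(W[...,1]<415)&(W[...,1]>205)
n,l,s,_=cv2.connectedComponentsWithStats(m.astype(np.uint8)); k=1+np.argmax(s[1:,4]); q=W[l==k]
print("pusher",rect(q),np.percentile(q[:,2],[5,50,95]))
R=Ro.from_rotvec(st["eef_rot"]).as_matrix(); print(np.arctan2(R[1,0],R[0,0]),st["finger_gap"])
E
```

```text
12.0 [565.6 366.5 250.3] [2.3083 2.1286 0.0087] [0.45 0.53 0.43 1.47 0.   2.11]
pusher (array([560.8, 307.5]), array([185.2,  19.6]), 85.6) [32.85277185 38.18205944 40.44549051]
1.4898381980353932 55.456051819000315
```

The pusher is back within about 1 mm of its start pose. Next is the pedal.

Emit:
carry_out:
  plan:
    - [[0, 0, 0], [0, 0, 0.04], 0]
    - [[-2, 0, 0], [0, 0, 0], 0]
    - [[-3.8, 0.03, 0], [0, 0, 0], 0]
    - [[-3.9, 0.03, 0], [0, 0, 0], 0]
    - [[-3.9, 0.03, 0], [0, 0, 0], 0]
    - [[-3.9, 0.03, 0], [0, 0, 0], 0]
    - [[-3.9, 0.03, 0], [0, 0, 0], 0]
    - [[-3.9, 0.03, 0], [0, 0, 0], 0]
    - [[-3.9, 0.03, 0], [0, 0, 0], 0]
    - [[-3.9, 0.03, 0], [0, 0, 0], 0]
    - [[-3.9, 0.03, 0], [0, 0, 0], 0]
    - [[-3.9, 0.03, 0], [0, 0, 0], 0]
  grip_force: 30

```text
time: 13.05
eef_pos: [518.1, -41.8, 245.0]
eef_rot: [2.351, 2.083, 0.001]
contact_force: [1.3, 0.2, -0.1]
finger_gap: -0.0
finger_force: 0.0
```

Emit:
carry_out:
  plan:
    - [[-3.9, 0.03, 0], [0, 0, 0], 0]
    - [[-3.9, 0.03, 0], [0, 0, 0], 0]
    - [[-3.9, 0.03, 0], [0, 0, 0], 0]
    - [[-3.9, 0.03, 0], [0, 0, 0], 0]
    - [[-3.9, 0, 0], [0, 0, 0], 0]
    - [[-3.8, 0, 3], [0, 0, 0], 0]
    - [[0, 0, 4], [0, 0, 0], 0]
    - [[0, 0, 4], [0, 0, 0], 0]
    - [[0, 0, 2], [0, 0, 0], 0]
    - [[0, 0, 0], [0, 0, 0], 0]
    - [[0, 0, 0], [0, 0, 0], 0]

```text
time: 13.97
eef_pos: [492.3, -266.2, 118.9]
eef_rot: [-2.351, -2.082, 0.0]
contact_force: [0.1, 0.4, 1.2]
finger_gap: -0.3
finger_force: 0.0
```

```bash
python3 loc.py|sed -n '1p;3p'; python3 - <<'E'
from plant import robot
from h import *
p,d=robot.grab_frame("side"); cv2.imwrite("pics/s8.png",cv2.resize(p[150:350,270:480,::-1],None,fx=2.8,fy=2.8))
E
```

```text
TCP stand x,y,z -0.1 -171.8 118.9
13.9667 force [0.1 0.4 1.2] yaw err 0.00031087169184385033 gap -0.286427422604351
```

View pics/s8.png

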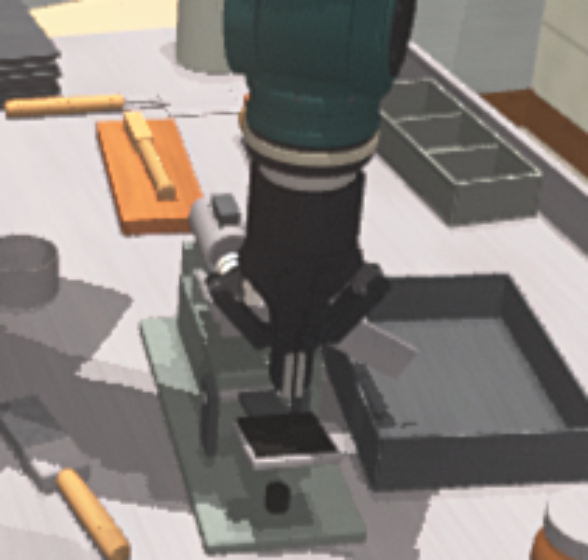

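The side crop shows the closed fingers above the pedal tread at about (290,430), the piston still in the cradle, and the pusher on its board.

Emit:
carry_out:
  plan:
    - [[-0.8, 0, 1], [0, 0, 0], 0]
    - [[0, 0, 1], [0, 0, 0], 0]
    - [[0, 0, 0.7], [0, 0, 0], 0]
    - [[0, 0, 0.5], [0, 0, 0], 0]
    - [[0, 0, 0.5], [0, 0, 0], 0]
    - [[0, 0, 0.5], [0, 0, 0], 0]
    - [[-0.1, 0, 0.5], [0, 0, 0], 0]
    - [[-0.1, 0, 0.5], [0, 0, 0], 0]
    - [[0, 0, 0.4], [0, 0, 0], 0]
    - [[0, 0, 0.4], [0, 0, 0], 0]

```text
time: 14.85
eef_pos: [491.8, -277.3, 59.1]
eef_rot: [2.35, 2.081, -0.002]
contact_force: [-4.9, -3.1, 14.6]
finger_gap: 0.0
finger_force: 7.5
```

```bash
python3 loc.py|sed -n '1p;3p'
```

```text
TCP stand x,y,z 0.7 -182.9 59.1
14.85 force [-4.9 -3.1 14.6] yaw err 6.0712799945461526e-05 gap 0.0014731092099176215
```

Emit:
carry_out:
  plan:
    - [[0, 0, 0.3], [0, 0, 0], 0]
    - [[0, 0, 0.2], [0, 0, 0], 0]
    - [[0, 0, 0], [0, 0, 0], 0]

```text
time: 15.1
eef_pos: [491.7, -277.2, 53.9]
eef_rot: [2.35, 2.081, -0.001]
contact_force: [-2.6, -3.3, 11.1]
finger_gap: -0.3
finger_force: 6.1
```

Emit:
carry_out:
  plan:
    - [[0, 0, 0.2], [0, 0, 0], 0]
    - [[0, 0, 0.1], [0, 0, 0], 0]
    - [[0, 0, 0], [0, 0, 0], 0]

```text
time: 15.35
eef_pos: [491.9, -277.2, 52.5]
eef_rot: [2.349, 2.08, -0.001]
contact_force: [-9.1, 0.6, 33.5]
finger_gap: 0.1
finger_force: 16.6
```

The force jumped to 33 N at z 52.5, so the pedal is on its stop. I hold it briefly and check.

Emit:
carry_out:
  plan:
    - [[0, 0, 0], [0, 0, 0], 0]
    - [[0, 0, 0], [0, 0, 0], 0]
    - [[0, 0, 0], [0, 0, 0], 0]
    - [[0, 0, 0], [0, 0, 0], 0]
    - [[0, 0, 0], [0, 0, 0], 0]
    - [[0, 0, 0], [0, 0, 0], 0]
    - [[0, 0, 0], [0, 0, 0], 0]
    - [[0, 0, 0], [0, 0, 0], 0]
    - [[0, 0, 0], [0, 0, 0], 0]

```text
time: 16.1
eef_pos: [491.9, -277.2, 52.5]
eef_rot: [2.349, 2.081, -0.001]
contact_force: [-8.3, 0.1, 32.4]
finger_gap: -0.1
finger_force: 16.4
```

```bash
python3 - <<'E'
from plant import robot
from h import *
a=[]
for n,(v0,v1,u0,u1) in {"side":(200,340,300,500),"top":(100,260,325,465)}.items():
    p,d=robot.grab_frame(n); a.append(cv2.resize(p[v0:v1,u0:u1,::-1],(400,320)))
    W=cloud(d,robot.camera_model(n)); m=(p.min(-1)>190)&(W[...,0]>590)&(W[...,0]<780)&(W[...,1]<-10)&(W[...,1]>-280)&(W[...,2]>8)&(W[...,2]<48)
    print(n,m.sum(),np.median(W[m],axis=0) if m.any() else 0)
cv2.imwrite("pics/c9.png",np.hstack(a))
E
```

```text
side 91 [ 756.91445607 -134.16050701   28.76408195]
top 106 [ 756.85326208 -132.21352856   30.26071058]
```

View pics/c9.png

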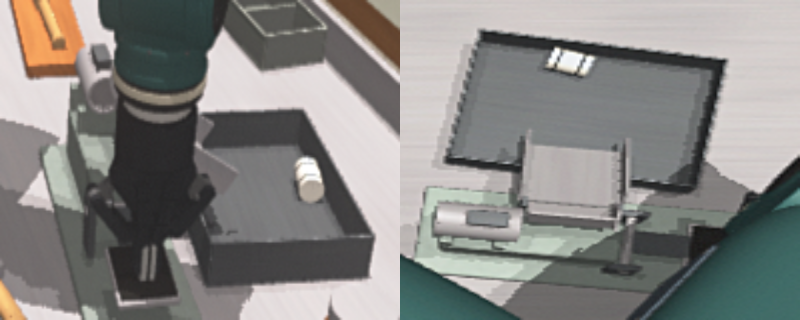

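The piston lies in the tin at side crop (308,180) and top crop (570,62). I let the pedal rise gently, following it up.

Emit:
carry_out:
  plan:
    - [[0, 0, -0.5], [0, 0, 0], 0]
    - [[0, 0, -0.6], [0, 0, 0], 0]
    - [[0, 0, -0.7], [0, 0, 0], 0]
    - [[0, 0, -0.8], [0, 0, 0], 0]
    - [[0, 0, -1], [0, 0, 0], 0]
    - [[0, 0, -2], [0, 0, 0], 0]
    - [[0, 0, -3], [0, 0, 0], 0]
    - [[0, 0, -4], [0, 0, 0], 0]
    - [[0, 0, -4], [0, 0, 0], 0]
    - [[0, 0, -3], [0, 0, 0], 0]
    - [[0, 0, 0], [0, 0, 0], 0]
    - [[0, 0, 0], [0, 0, 0], 0]

```text
time: 17.2
eef_pos: [491.8, -276.4, 248.0]
eef_rot: [2.35, 2.082, 0.001]
contact_force: [-0.3, -0.3, -0.8]
finger_gap: 0.2
finger_force: 0.0
```

```bash
python3 - <<'E'
from plant import robot
from h import *
p,d=robot.grab_frame("side")
W=cloud(d,robot.camera_model("side")); m=(p.min(-1)>190)&(W[...,0]>590)&(W[...,0]<780)&(W[...,1]<-10)&(W[...,1]>-280)&(W[...,2]>8)&(W[...,2]<48)
print("piston",m.sum(),np.median(W[m],axis=0))
L=W-[513.2,-95.6,0]; x=L@[.9926,-.1211,0]; y=L@[.1211,.9926,0]
m=(abs(x)<20)&(y<-160)&(y>-182)&(W[...,2]>30); print("pad z",m.sum(),np.median(W[m][:,2]))
p,d,W,st=wrist(robot,"w10")
L=W-[513.2,-95.6,0]; x=L@[.9926,-.1211,0]; y=L@[.1211,.9926,0]
m=(abs(x)<40)&(y<12)&(y>-55)&(W[...,2]>60)&(W[...,2]<200); print("cradle z max",m.sum(),np.percentile(W[m][:,2],[50,99]))
E
```

```text
piston 86 [ 757.85358411 -134.4669287    28.61063321]
pad z 154 84.57155977235118
17.25 [ 491.3 -276.1  246.4] [2.3516e+00 2.0831e+00 1.0000e-04] [-0.66  0.33  0.09  1.33  0.    1.04]
cradle z max 4865 [105.17159273 113.265953  ]
```

```bash
python3 -c "
from plant import robot
print(robot.job_done())"
```

```text
the job is handed in; nothing more can be done
None
```

The piston is pushed out and tipped into the tin, the pusher is back on its board, the pedal has come back up, and the job is handed in at about 17 s of the 64 s allowed.

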